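# Trowel a lacquered lock cover from its drying stand into a tray

## Task

First clear the grey gate handle out of the way into the grey plastic bin. Then, without ever touching the red lacquered lock cover with the gripper, slide the trowel's blade under it, lift it off its drying stand and carry it over to the metal tray, tip the trowel to let the cover slide off and lie flat on the tray's floor, without dropping it in. Finally lay the trowel back blade-down on its plywood board, and leave everything else in the drawer where it is.

Things in the scene. Friction and masses are not known exactly. Their poses are not given: they have to be found in the camera images.
- cover: Lock cover: flat red lacquered metal plate, 110 mm (its x) by 96 mm (its y), 4 mm thick, flat on both faces, 0.1 to 0.16 kg, a flat brass keyhole near the middle. Origin at the centre of its underside, z up. Starts lying on the drying stand's bearers, centred on the stand within 9 mm, its x along the stand's x within 0.05 rad. Too wide to grip; the gripper must not touch it.
- stand: Drying stand of pale wood, fixed. Origin on the drawer's floor at its middle; x points from its open mouth to its end stop, z up. Two bearers along x, from x = -58 to 63 mm, 10 mm wide, centred at y = +41 and -41 mm (72 mm clear between), 14 mm high, bare floor between them. End stop across at x = 62 to 72 mm, 22 mm high. The blade goes in from the mouth, between the bearers, under the cover.
- trowel: Cranked trowel, 200 mm long, 0.17 kg. Origin under the centre of its polished blade (100 mm along x by 54 mm, 2.5 mm thick, flat); x points to the tip, z up. A thin neck rises at the heel to a dark wooden handle parallel to the blade: x = -150 to -58 mm, flat-sided, 20 mm wide, 22 mm tall, its middle 58 mm above the blade's underside. Starts blade-down on the plywood board, standing by itself.
- trowel_tip (a point): Middle of the blade's front edge, on its underside, 50 mm ahead of the blade's centre. Lacquer begins to slide on the blade when it is tilted 11 to 17 degrees (friction 0.2 to 0.3), so carry it level and smoothly; at 30 degrees the cover slides off by itself.
- trowel_grip (a point): Good place to grip the trowel: middle of its handle's height, 86 mm behind the centre of the blade; pinch across y (20 mm).
- board: Plywood board, fixed on the drawer's floor, 220 mm (its x) by 80 mm, 6 mm thick: the trowel's place. Origin at the centre of its underside, z up; its top is at z = 6 mm.
- tray: Galvanised metal tray, fixed on the drawer's floor, 170 mm (its x) by 150 mm outside, walls and floor 4 mm thick, rim 14 mm high. Origin at the centre of its underside, z up; its inner floor is at z = 4 mm.
- bin: Open grey plastic bin, fixed on the drawer's floor, 115 mm (its x) by 190 mm (its y) outside, 40 mm high, walls and floor 5 mm. Origin at the centre of its underside, z up. Empty at the start.
- gate_handle: Grey cast gate handle (a bow), 0.22 kg: straight bar 124 mm long (its y), 18 mm wide (its x), 14 mm tall, its middle 29 mm above its underside, on two feet at y = +50 and -50 mm (flanges 28 by 24 mm). Origin at the centre of its underside, z up. Starts on the drawer's floor across the stand's mouth, in the blade's way. Pinch the bar across x at its middle; it fits the bin lengthwise on its feet.
- drawer: The wide shallow drawer on the bench, fixed: green wooden floor whose top is 10 mm above the bench (z = 0.010); inside 480 mm (x) by 1010 mm (y); walls 45 mm high over the bench. Origin on the bench at its middle.
- bolt_a: Galvanised coach bolt lying on the drawer's floor, 120 mm long (its x), 30 mm high. Leave alone.
- bolt_b: The other coach bolt, alike. Leave alone.
- turn: Brass cupboard turn, 70 mm long (its x), 28 mm wide, 24 mm high. Leave alone.
- padlock: Brass padlock lying flat, 67 mm long (its x), 46 mm wide, 20 mm high. Leave alone.
- tin: Closed round paint tin, 66 mm across, 85 mm high, standing. Origin under its middle. Leave alone.
- jar: Closed amber jar, 64 mm across, 80 mm high, standing. Origin under its middle. Leave alone.
- hasp: Dark steel hasp lying flat, 146 mm long (its x), 36 mm wide, 10 mm high. Leave alone.

How it is judged:
On the way, in this order (a step that is already met when the one before it is completed fails the run):
1. the gate handle lies in the bin, let go (x of gate_handle in the frame of bin between -0.05 and 0.05 m and y of gate_handle in the frame of bin between -0.06 and 0.06 m and z of gate_handle in the frame of bin below 0.02 m and contact force between the fingers and gate_handle below 0.05 N), for 0.2 s.
2. the cover rides on the trowel, lifted at least 20 mm clear of the drying stand (contact force between trowel and cover above 0.3 N and z of cover in the frame of stand above 0.034 m and contact force between cover and stand below 0.01 N), for 0.2 s.
3. over the tray, the cover is tipped by more than 8 degrees (horizontal distance between cover and tray below 0.09 m and angle between cover's own z axis and vertical above 0.14 rad and z of cover in the frame of tray below 0.15 m), for 0.05 s.
4. the cover lies flat on the tray's floor, clear of the trowel (x of cover in the frame of tray between -0.04 and 0.04 m and y of cover in the frame of tray between -0.042 and 0.042 m and z of cover in the frame of tray below 0.009 m and angle between cover's own z axis and vertical below 0.06 rad and contact force between trowel and cover below 0.02 N), for 0.2 s.
At the end, for the whole second after the job is handed in: The gate handle is in the bin (centre within 50 and 60 mm of the bin's middle, down on its floor); the cover lies flat (under 3.5 degrees) on the tray's floor inside the rim; the trowel lies blade-down and level on its board, blade centre over the board; all released and at rest (all of step 1 and all of step 4 and x of trowel in the frame of board between -0.08 and 0.08 m and y of trowel in the frame of board between -0.04 and 0.04 m and z of trowel in the frame of board below 0.011 m and angle between trowel's own z axis and vertical below 0.08 rad and linear speed of each of cover, trowel, gate_handle below 0.02 m/s); the robot touches nothing.
It fails at once if the gripper or arm touches the lacquered cover (contact force between any of the fingers, the arm and cover above 0.2 N).
It fails at once if the cover is dropped or slammed onto the tray (contact force between cover and tray above 40 N or (horizontal distance between cover and tray below 0.1 m and linear speed of cover above 0.9 m/s)).
It fails at once if the cover falls onto the drawer's floor (contact force between cover and drawer above 0.3 N).
It fails at once if another thing in the drawer is shifted by more than 20 mm (distance of any of bolt_a, bolt_b, turn, padlock, tin, jar, hasp from where it was at the start of the episode above 0.02 m).
It also fails if it takes over 72 s, if anything falls off the work surface, if the arm or the gripper's body presses on something with over 40 N, if the wrist force passes 120 N, or if a joint passes its speed limit or range.

## Robot

A 7-joint arm with a two-finger parallel gripper is mounted at the origin on the work surface. World frame = base frame: x ahead of the robot, y to its left, z up, the work surface at z = 0. Lengths are in m, angles in rad, forces in N, time in s.
With the tool pointing down it reaches from about 0.4 to 0.9 m from the base axis. Payload 5.5 kg.
Tool frame: the origin (TCP) lies midway between the tips of the shut fingers; the grasp point (between the pads) lies 19 mm behind it (manip.grip_depth is the distance from the TCP to the grasp point, in m); z points along the fingers, y is the line along which they close (so a half turn about z gives the same grasp; the last joint's range is limited). The gripper opens to 92 mm and grips with 3 to 60 N. Pads are 19 mm wide; open, the fingers measure 130 mm over their backs; the gripper's body (75 mm by 190 mm) begins 47 mm behind the grasp point.
Start: joints at [1.379, 0.501, -0.427, 1.55, 0.221, 1.138, -0.21], TCP at [0.286, -0.584, 0.227] pointing down, gripper open.
Joint ranges: [-2.88, 2.88], [-0.31, 2.03], [-1.54, 1.56], [0.2, 2.42], [-1.41, 4.55], [0.19, 2.02], [-2.57, 2.57]. Speed limits (rad/s): [2.57, 2.57, 3.14, 3.14, 3.14, 3.14, 3.14].

## Interface

Orientations are given as a unit quaternion [x, y, z, w].
In Python, from bench import manip, effector, viewer gives the robot as it stands. Calls block until the motion is done:
- manip.move_pose(position, orientation): joint-space move of the TCP to a pose.
- manip.servo_line(position, ori=None, vel=0.15): straight line of the TCP; ori=None keeps the orientation; vel is the mean speed in m/s.
- manip.movej(angles): joint-space move.
- effector.open_jaws() and effector.close(f_grip=None): open the fingers fully, or close them until they stop; f_grip is the grip in N (None keeps the last).
- manip.sleep(seconds).
- manip.solve_ik(position, orientation): joint angles nearest the present ones, or None.
- viewer.get_image(name): name is "scene" or "top"; returns the picture (420x560x3 uint8, red, green, blue); there is no depth.
- viewer.get_calibration(name): a dict with "vfov" (degrees; the focal length in pixels is half the picture's height over the tangent of half this angle, whatever the lens; pixels are square), "cx", "cy" (the principal point, pixels), "dist_coeffs" ([k1, k2, p1, p2, k3] as OpenCV has them; the pictures are not rectified), "eye" and "attitude" of the camera in the world. Camera axes: x right, y down, z forward; pixel columns grow to the right and rows downward; lengths in m; the calibration is good to about 2 mm. A picture is of the moment at which its call begins. get_calibration takes no time and is no camera call.
A pose or a line that the arm cannot do raises manip.PlanningError and nothing moves.
- manip.hand_in(): hands the job in; it is judged then, once.
Readings, each from a call of its own:
- manip.current_clock(): time.
- manip.current_q(): joint angles.
- manip.current_joint_velocities(): joint speeds.
- manip.current_tau(): joint torques, N m.
- manip.current_tool_pos(): TCP position.
- manip.current_tcp_rot(): TCP orientation.
- manip.current_force(): force on the tool from outside, world axes, zero at the start.
- manip.current_wrist_torque(): the same for the moment, N m.
- manip.current_finger_gap(): finger opening in m.
- manip.current_gripper_force(): force on a finger pad.
Only numpy, scipy, OpenCV 4.12 (cv2) and the standard library are available. Lean on these libraries where they do the work, as an engineer would, in place of code of your own. Each camera call takes 0.05 s, during which the arm holds its last target. There are 200 camera calls.

## Working session

There is one attempt and no reset: what is moved stays moved. The work goes in short steps, each a Python script; the robot and the scene stay as the last script left them, time stands still between calls to the robot, and variables do not carry over. Pictures are saved under pics/ and viewed, at most 10 in all, crops included, and the job is handed in when it is done.

```bash
mkdir -p pics; ls
python3 - <<'E'
from bench import manip, effector, viewer
import cv2
for n in ("scene","top"):
    im=viewer.get_image(n); cv2.imwrite(f"pics/{n}0.png",im[:,:,::-1]); 
    cv2.imwrite(f"pics/{n}0b.png",cv2.resize(im[:,:,::-1],(800,600),interpolation=cv2.INTER_CUBIC))
    print(n,viewer.get_calibration(n))
print(manip.current_clock(),manip.current_tcp_rot(),manip.grip_depth)
E
```

```text
pics
scene {'vfov': 56.98479315941888, 'cx': 275.26628356634836, 'cy': 213.50556289810694, 'dist_coeffs': array([-0.00719876,  0.        ,  0.        ,  0.        ,  0.        ]), 'eye': array([ 1.15317683, -0.77831908,  0.77399908]), 'attitude': array([ 0.84998345,  0.2612443 , -0.13616753, -0.43673557])}
top {'vfov': 42.540557618040374, 'cx': 264.70402612763843, 'cy': 207.0415451913502, 'dist_coeffs': array([0.062395, 0.      , 0.      , 0.      , 0.      ]), 'eye': array([ 0.42939124, -0.00559533,  1.40692261]), 'attitude': array([-0.69619457,  0.71455015, -0.04364362,  0.05316428])}
0.1 [ 9.74244606e-01  2.25492082e-01 -1.56145180e-04 -8.62349600e-04] 0.0188
```

View pics/top0b.png

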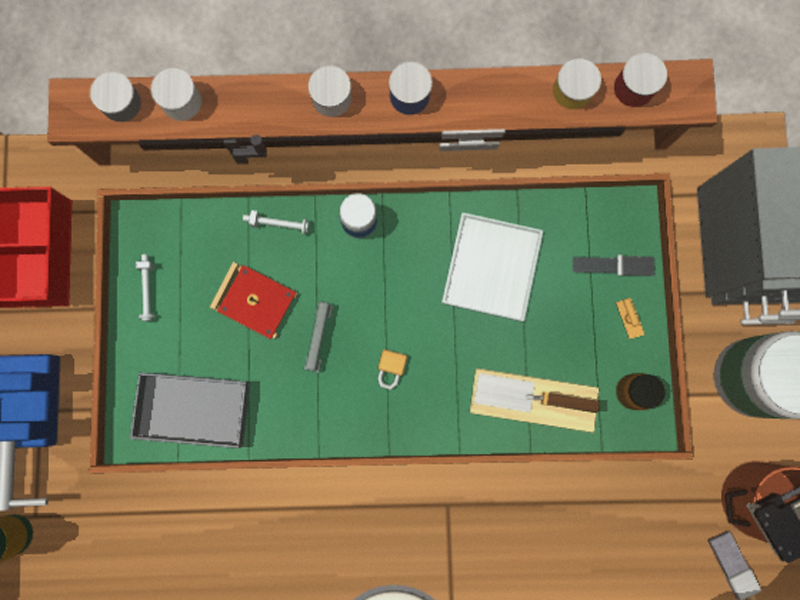

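View pics/scene0b.png

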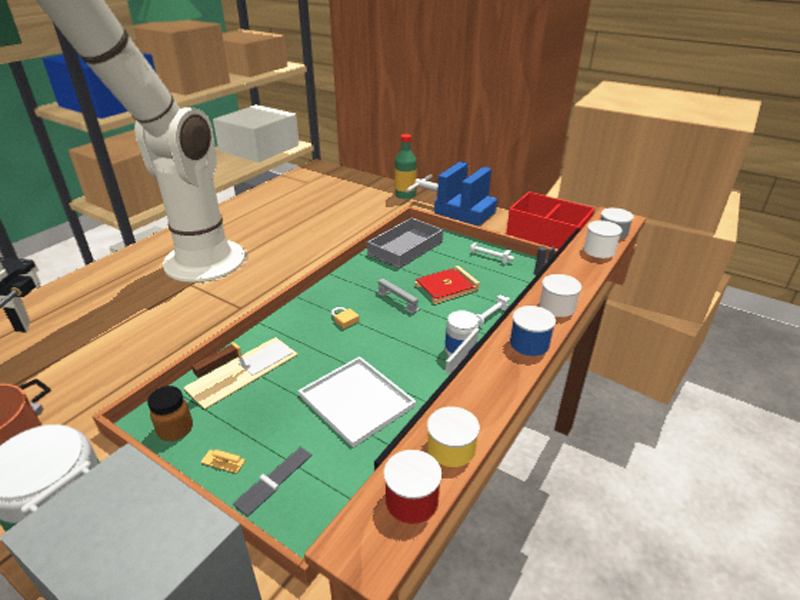

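The top view (800x600) shows +x up and +y left. The stand and red cover are at about (255,300), with the end stop at the upper left and the mouth at the lower right. The gate handle is at (320,337), the bin at (191,410), the tray at (493,267), and the trowel at (535,395) with its blade pointing left. Next I'll take enlarged crops.

```bash
cat > h.py <<'E'
import numpy as np, cv2
from scipy.spatial.transform import Rotation as R
from bench import manip, effector, viewer
def px2w(name,pts,z):
    c=viewer.get_calibration(name); f=210/np.tan(np.radians(c["vfov"]/2))
    K=np.array([[f,0,c["cx"]],[0,f,c["cy"]],[0,0,1]])
    u=cv2.undistortPoints(np.array(pts,float).reshape(-1,1,2),K,c["dist_coeffs"]).reshape(-1,2)
    d=R.from_quat(c["attitude"]).apply(np.c_[u,np.ones(len(u))])
    return c["eye"]+d*((np.broadcast_to(z,len(u))-c["eye"][2])/d[:,2])[:,None]
def w2px(name,P):
    c=viewer.get_calibration(name); f=210/np.tan(np.radians(c["vfov"]/2))
    K=np.array([[f,0,c["cx"]],[0,f,c["cy"]],[0,0,1]])
    P=R.from_quat(c["attitude"]).inv().apply(np.atleast_2d(P)-c["eye"])
    return cv2.projectPoints(P,np.zeros(3),np.zeros(3),K,c["dist_coeffs"])[0].reshape(-1,2)
def crop(im,x0,y0,w,h,s,fn):
    cv2.imwrite(fn,cv2.resize(im[y0:y0+h,x0:x0+w,::-1],None,fx=s,fy=s,interpolation=cv2.INTER_CUBIC))
E
python3 - <<'E'
import cv2
im=cv2.imread("pics/top0.png")[:,:,::-1]
from h import crop
crop(im,140,178,100,90,6.5,"pics/cA.png")
crop(im,300,140,140,170,3.5,"pics/cB.png")
E
```

```text
(no output)
```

View pics/cA.png

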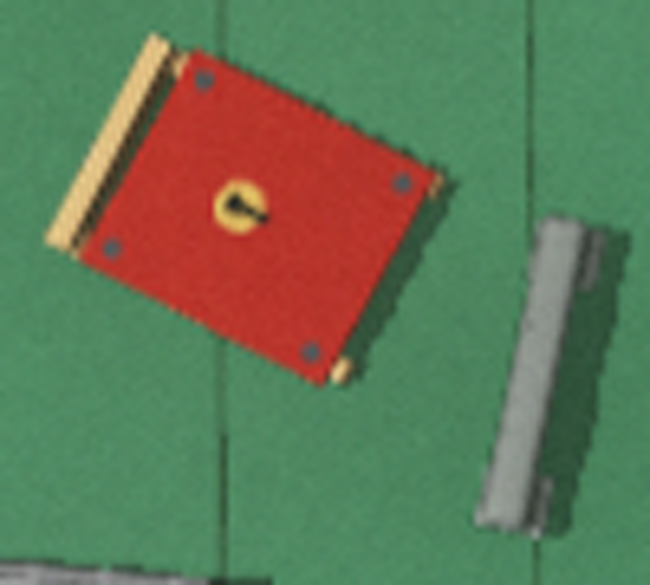

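View pics/cB.png

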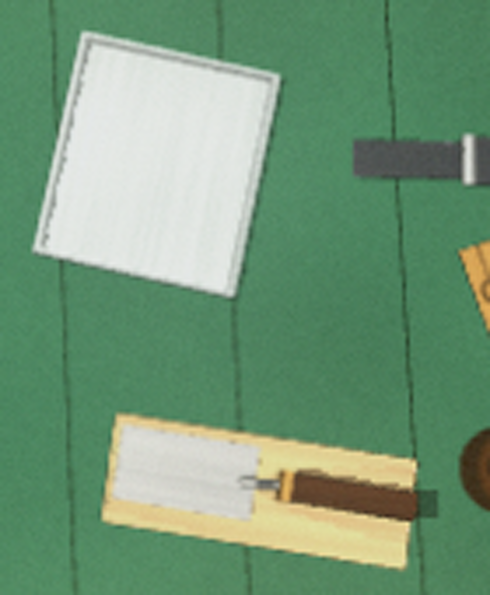

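Crop A (6.5x) shows the cover corners at (193,50), (437,177), (323,384) and (80,258), the end stop along (152,35)-(45,240), and the handle bar corners at (540,217), (585,222), (520,527) and (478,520). Crop B (3.5x) shows the tray rim, board, blade and dark handle clearly.

Run:
```python
from h import *
A=lambda p:np.array(p)/6.5+[140,178]; B=lambda p:np.array(p)/3.5+[300,140]
S=dict(cover=(A([(193,50),(437,177),(323,384),(80,258)]),.028),
stop=(A([(152,35),(172,45),(70,248),(45,240)]),.032),
bearer_ends=(A([(443,183),(342,370)]),.024),
bar=(A([(540,217),(585,222),(520,527),(478,520)]),.046),
tray=(B([(83,33),(280,75),(233,297),(33,251)]),.024),
board=(B([(117,414),(416,461),(405,569),(102,522)]),.016),
blade=(B([(119,426),(260,446),(252,520),(112,499)]),.0185),
thandle=(B([(293,471),(417,490),(417,517),(288,500)]),.085),
bin=(np.array([(137,374),(247,381),(241,447),(132,437)])*.7,.05))
np.set_printoptions(precision=4,suppress=True)
for k,(p,z) in S.items():
    w=px2w("top",p-0.35,z)[:,:2]
    e=np.roll(w,-1,0)-w
    print(k,w.mean(0),"len",np.linalg.norm(e,axis=1),"ang",np.degrees(np.arctan2(e[:,1],e[:,0])))
```

```text
cover [0.6155 0.231 ] len [0.1109 0.0932 0.1094 0.0938] ang [-119.0814  150.6028   61.2347  -28.4998]
stop [0.6466 0.2889] len [0.009  0.0899 0.0105 0.0915] ang [-118.1713  153.4008   70.7065  -27.4463]
bearer_ends [0.5907 0.1784] len [0.0842 0.0842] ang [151.0574 -28.9426]
bar [0.5497 0.1219] len [0.0178 0.1213 0.0165 0.1203] ang [-97.9284 167.1327  79.0804 -12.2988]
tray [ 0.6691 -0.1975] len [0.1491 0.1703 0.1497 0.169 ] ang [-104.1451  165.3945   75.3471  -14.8065]
board [ 0.4271 -0.2611] len [0.2175 0.0777 0.2185 0.079 ] ang [-100.2953  170.3221   80.0284  -10.4214]
blade [ 0.4416 -0.2084] len [0.1027 0.0536 0.1015 0.053 ] ang [-99.4314 170.669   80.2361  -8.0116]
thandle [ 0.4236 -0.3127] len [0.0848 0.0183 0.0879 0.0202] ang [-99.9847 176.0781  81.2903 -13.059 ]
bin [0.4268 0.3447] len [0.1928 0.1134 0.1892 0.1082] ang [-95.2582 174.8501  83.1566  -3.2179]
```

```bash
cat >> h.py <<'E'
rad=np.radians
STAND=(np.array([.6166,.2297]),rad(61.8)); TRAY=(np.array([.6691,-.1975]),.024-.014); BOARD=np.array([.4271,-.2611])
G=np.array([-.086,0,.039])              # TCP in trowel frame when gripped
def down(yaw): return (R.from_euler('z',yaw)*R.from_euler('x',np.pi))
def tpose(p,yaw,pitch=0,flip=0):        # tool pose for a trowel pose (blade origin p, nose-down pitch)
    r=R.from_euler('z',yaw)*R.from_euler('y',pitch)
    return np.array(p)+r.apply(G), (r*R.from_euler('z',np.pi*flip)*R.from_euler('x',np.pi)).as_quat()
def u(a): return np.array([np.cos(a),np.sin(a)])
E
python3 - <<'E'
from h import *
np.set_printoptions(precision=2,suppress=True)
def t(n,p,q):
    s=manip.solve_ik(list(p),list(q)); print(n,None if s is None else np.array(s))
for d in (-12,168,): t(f"pick {d}",[.547,.110,.027],down(rad(d)).as_quat())
for d in (84.7,-95.3): t(f"bin {d}",[.427,.345,.052],down(rad(d)).as_quat())
for f in (0,1):
    t(f"grip f{f}",*tpose([.4416,-.2084,.016],rad(80.3),0,f))
    su=u(STAND[1])
    for o in (-.13,-.02): t(f"ins {o} f{f}",*tpose([*(STAND[0]+o*su),.016],STAND[1],0,f))
    for a in (-15,75,165,-105):
        for b in (0,32): t(f"tray yaw{a} b{b} f{f}",*tpose([*(TRAY[0]-.03*u(rad(a))),.06],rad(a),rad(b),f))
E
```

```text
pick -12 [ 0.2   0.66 -0.57  1.91  0.52  0.73 -2.46]
pick 168 [ 0.45  0.81 -0.94  1.9   0.86  0.89  0.43]
bin 84.7 [-0.14  0.66 -0.76  1.92  0.63  0.81 -1.34]
bin -95.3 [ 0.17  1.03 -1.31  1.91  1.11  1.18  1.47]
grip f0 [ 1.05  0.56 -0.62  2.    0.48  0.73 -0.03]
ins -0.13 f0 [ 0.46  0.6  -0.74  2.    0.58  0.76 -1.12]
ins -0.02 f0 [ 0.29  0.71 -0.76  1.83  0.63  0.86 -1.28]
tray yaw-15 b0 f0 [ 0.57  0.54 -0.42  1.83  0.29  0.84 -1.82]
tray yaw-15 b32 f0 [ 0.45  0.92 -0.38  1.16  0.22  1.67 -1.75]
tray yaw75 b0 f0 [ 0.8   0.78 -0.6   1.47  0.48  1.04 -0.18]
tray yaw75 b32 f0 [ 0.42  0.76 -0.5   1.5   0.93  1.29 -0.68]
tray yaw165 b0 f0 [ 0.67  1.05 -0.89  1.12  0.78  1.29  1.16]
tray yaw165 b32 f0 [ 0.73  0.62 -0.64  1.82  1.04  0.4   0.7 ]
tray yaw-105 b0 f0 [ 0.79  1.13 -1.31  1.48  1.1   1.38  2.3 ]
tray yaw-105 b32 f0 [-0.23  1.04  1.13  1.52 -1.36  1.63 -2.29]
grip f1 [-0.28  0.83  1.13  2.04 -0.97  0.94 -1.92]
ins -0.13 f1 [ 0.8   0.98 -1.31  1.99  1.09  1.13  1.65]
ins -0.02 f1 [ 0.57  1.07 -1.31  1.83  1.12  1.22  1.54]
tray yaw-15 b0 f1 [ 0.93  0.7  -0.93  1.82  0.68  0.98  1.01]
tray yaw-15 b32 f1 [ 0.7   1.07 -0.94  1.15  0.6   1.8   1.14]
tray yaw75 b0 f1 [-0.28  1.18  1.35  1.51 -1.16  1.39 -2.25]
tray yaw75 b32 f1 [ 0.8   1.15 -1.31  1.49  1.49  1.79  2.3 ]
tray yaw165 b0 f1 [ 0.43  0.9  -0.34  1.13  0.29  1.15 -1.74]
tray yaw165 b32 f1 [ 0.29  0.53 -0.06  1.83  0.16  0.22 -1.73]
tray yaw-105 b0 f1 [ 0.58  0.84 -0.79  1.48  0.64  1.09 -0.61]
tray yaw-105 b32 f1 [ 0.92  0.88 -0.84  1.48  0.07  1.01 -0.  ]
```

All measured sizes match the given ones and the poses are reachable. I'll move the gate handle first.

Run:
```python
from h import *
bar=np.array([.5497,.1219]); a=rad(168); q=down(a).as_quat(); c=bar-.012*u(rad(78))
manip.move_pose([*c,.16],q)
manip.servo_line([*c,.027],vel=.12)
effector.close(40); print("gap",manip.current_finger_gap(),manip.current_gripper_force())
manip.servo_line([*c,.15],vel=.15)
print("gap",manip.current_finger_gap(),manip.current_clock())
b=np.array([.4268,.3447]); qb=down(rad(84.7)).as_quat()
manip.servo_line([*b,.15],qb,vel=.15)
manip.servo_line([*b,.054],vel=.1)
im=viewer.get_image("scene"); 
effector.open_jaws(); manip.servo_line([*b,.16],vel=.2)
manip.move_pose(*tpose([.4416,-.2084,.11],rad(80.3)))
print(manip.current_clock(),manip.current_tool_pos())
t=viewer.get_image("top")
cv2.imwrite("pics/t1.png",t[:,:,::-1])
m=np.vstack([cv2.resize(t[230:330,80:250,::-1],None,fx=3,fy=3,interpolation=2),cv2.resize(t[230:320,300:470,::-1],None,fx=3,fy=3,interpolation=2)])
cv2.imwrite("pics/t1c.png",m)
```

```text
gap 0.017455977597455076 39.99996364116669
gap 0.017705475643942238 6.1
13.375 [ 0.42787824 -0.29206623  0.14898444]
```

View pics/t1c.png

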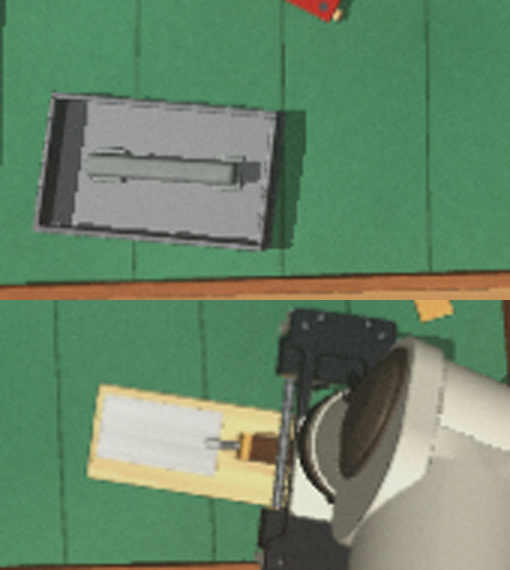

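The gate handle stands upright on its feet in the bin, and the gripper is over the trowel handle. I'll grip the trowel, go to the pre-insert pose and check where the blade is.

```bash
cat >> h.py <<'E'
CC=np.array([.616,.2303]); CY=rad(61.5)
def blade(p,yaw,pitch=0):
    r=R.from_euler('z',yaw)*R.from_euler('y',pitch)
    return np.array(p)+r.apply([[.05,.027,.0025],[.05,-.027,.0025],[-.05,-.027,.0025],[-.05,.027,.0025]])
def overlay(im,name,P,col):
    p=(w2px(name,P)*8).astype(np.int32).reshape(-1,1,2); cv2.polylines(im,[p],True,col,1,cv2.LINE_AA,3)
E
python3 - <<'E'
from h import *
p=[.4416,-.2084]
manip.servo_line(tpose([*p,.0165],rad(80.3))[0],vel=.15)
effector.close(60); print("gap",manip.current_finger_gap(),manip.current_gripper_force())
manip.servo_line(tpose([*p,.13],rad(80.3))[0],vel=.12)
s=[*(CC-.13*u(CY)),.13]
manip.servo_line(*tpose(s,CY),vel=.2)
manip.servo_line(tpose([*s[:2],.04],CY)[0],vel=.15)
print(manip.current_clock(),manip.current_finger_gap(),manip.current_tool_pos()-tpose([*s[:2],.04],CY)[0])
s=[*s[:2],.04]
ims=[]
for n,(x,y,w,h) in (("top",(150,180,150,105)),("scene",(240,170,150,105))):
    im=viewer.get_image(n).copy(); cv2.imwrite(f"pics/{n}2.png",im[:,:,::-1])
    k=4; o=cv2.resize(im[y:y+h,x:x+w],None,fx=k,fy=k,interpolation=2)
    q=(w2px(n,blade(s,CY))+.5-[x,y])*k; 
    for a in q: cv2.circle(o,tuple(int(v) for v in a),2,(255,0,255),-1)
    ims.append(o[:300] if 0 else cv2.resize(o,(400,280)) if 0 else o)
cv2.imwrite("pics/p2.png",cv2.resize(np.hstack(ims),(0,0),fx=.66,fy=.66)[:,:,::-1])
cv2.imwrite("pics/p2t.png",ims[0][:,:,::-1]); cv2.imwrite("pics/p2s.png",ims[1][:,:,::-1])
E
```

```text
gap 0.019535516211103863 59.99849796295166
19.0417 0.019910014603517573 [6.04346749e-04 1.68911424e-05 5.30357347e-04]
```

View pics/p2.png

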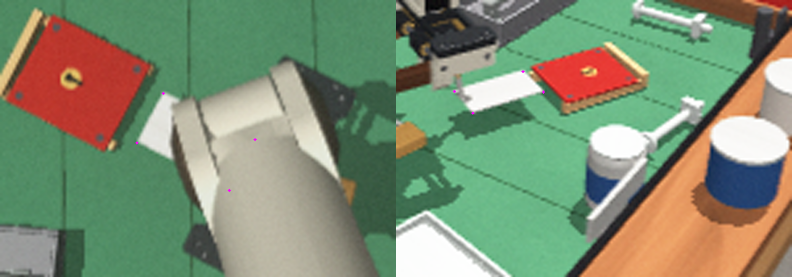

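The top half shows the blade tip on its predicted corners, at about (163,93) and (137,143), and pointing at the cover. I'll enlarge the side view to check the blade's pitch and height.

View pics/p2s.png

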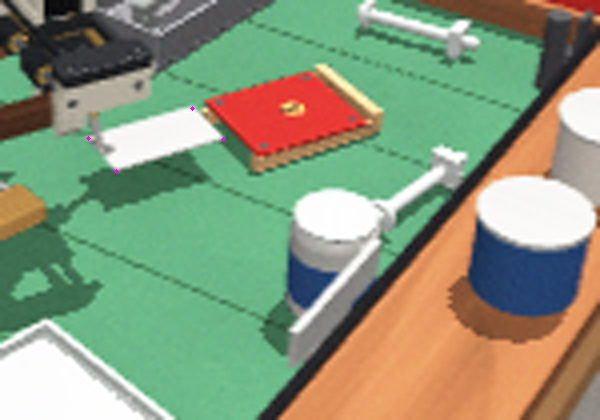

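The blade matches its prediction within a pixel, so the pitch is right. I'll insert it and lift.

Run:
```python
from h import *
P=lambda o,z:tpose([*(CC+o*u(CY)),z],CY)[0]
manip.servo_line(P(-.13,.0155),vel=.06)
f0=np.array(manip.current_force())
for o in (-.09,-.055,-.024):
    manip.servo_line(P(o,.0155),vel=.06); print(o,np.array(manip.current_force())-f0)
manip.servo_line(P(-.024,.026),vel=.02); print(np.array(manip.current_force())-f0,manip.current_finger_gap())
manip.servo_line(P(-.024,.07),vel=.05); print(np.array(manip.current_force())-f0,manip.current_clock())
s=[*(CC-.024*u(CY)),.07]; print(manip.current_tool_pos()-P(-.024,.07))
ims=[]
for n in ("top","scene"):
    im=viewer.get_image(n); cv2.imwrite(f"pics/{n}3.png",im[:,:,::-1])
    x,y=(w2px(n,[*CC,.07])[0]-[50,38]).astype(int); k=4
    o=cv2.resize(im[y:y+85,x:x+100],None,fx=k,fy=k,interpolation=2)
    C=np.array([*CC,.0725])+R.from_euler('z',CY).apply([[.055,.048,.004],[.055,-.048,.004],[-.055,-.048,.004],[-.055,.048,.004]])
    for a in np.vstack([(w2px(n,C)+.5-[x,y])*k,(w2px(n,blade(s,CY))+.5-[x,y])*k]): cv2.circle(o,tuple(int(v) for v in a),2,(0,255,255),-1)
    ims.append(o)
cv2.imwrite("pics/p3.png",np.hstack(ims)[:,:,::-1])
```

```text
-0.09 [-0.68573912 -0.70683531  0.48479929]
-0.055 [-1.44286085 -1.00718578 -0.19171035]
-0.024 [-1.21401991 -0.15361617  0.83398163]
[-1.41382671 -0.93203194 -1.54783579] 0.019544391485617187
[-1.05711547 -0.35779713 -1.19874437] 23.625
[-0.00031581 -0.00014127 -0.00032042]
```

View pics/p3.png

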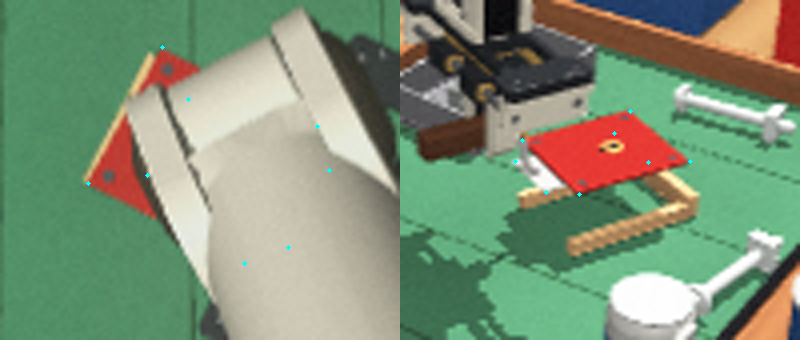

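The cover rides level and centred, and its corners match the prediction within about 1 mm. Now I'll carry it level to above the tray and check it numerically before tipping.

```bash
cat >> h.py <<'E'
TY=rad(-14.7); FL=.014
def front(d,h,b):   # trowel pose with cover's front lower edge d ahead of tray centre, h above tray floor, pitch b (deg)
    r=R.from_euler('z',TY)*R.from_euler('y',rad(b))
    return tpose(np.array([*(TRAY[0]+d*u(TY)),FL+h])-r.apply([.079,0,.0025]),TY,rad(b))
def tip(d,h,b):     # same for the blade's tip (top edge)
    r=R.from_euler('z',TY)*R.from_euler('y',rad(b))
    return tpose(np.array([*(TRAY[0]+d*u(TY)),FL+h])-r.apply([.05,0,.0025]),TY,rad(b))
E
python3 - <<'E'
from h import *
print([manip.solve_ik(list(p),list(q)) is not None for p,q in (front(.062,.1,0),front(.062,.006,10),front(.062,.002,30),tip(-.06,.005,30),tip(-.12,.05,30))])
manip.servo_line(tpose([*(CC-.024*u(CY)),.125],CY)[0],vel=.08)
manip.servo_line(*front(.062,.11,0),vel=.1)
manip.servo_line(*front(.062,.035,0),vel=.08)
print(manip.current_clock(),manip.current_tool_pos()-front(.062,.035,0)[0])
im=viewer.get_image("scene"); cv2.imwrite("pics/s4.png",im[:,:,::-1])
hsv=cv2.cvtColor(im,cv2.COLOR_RGB2HSV); c=np.array([*(TRAY[0]+.007*u(TY)),FL+.039])
m=(((hsv[...,0]<6)|(hsv[...,0]>174))&(hsv[...,1]>150)&(hsv[...,2]>120)).astype(np.uint8)
n,l,st,ce=cv2.connectedComponentsWithStats(m)
C=c+R.from_euler('z',TY).apply([[.055,.048,0],[.055,-.048,0],[-.055,-.048,0],[-.055,.048,0]])
print("pred",w2px("scene",c),w2px("scene",C).min(0),w2px("scene",C).max(0))
for i in range(1,n):
    if st[i,4]>150: print(st[i],ce[i])
E
```

```text
[True, True, True, True, True]
28.85 [ 0.00061913 -0.00017056  0.0006139 ]
pred [[250.39442734 270.84120866]] [223.58533013 252.60243781] [277.64236003 291.31139704]
[ 354  134   62   40 1602] [382.12734082 153.01997503]
[ 225  254   53   38 1000] [250.976 271.844]
[279 346  25  21 301] [291.26910299 356.38538206]
```

The cover is where it was predicted, within 1 px. Now I'll tip it and withdraw.

Run:
```python
from h import *
for b,h in ((5,.016),(10,.007),(14,.004),(18,.003),(22,.002),(26,.002),(30,.002)):
    manip.servo_line(*front(.062,h,b),vel=.05)
manip.sleep(.3); print(manip.current_clock())
manip.servo_line(*tip(-.015,.011,30),vel=.15)
manip.servo_line(*tip(-.06,.006,30),vel=.2)
manip.servo_line(*tip(-.10,.04,30),vel=.1)
print(manip.current_clock())
im=viewer.get_image("scene"); t=viewer.get_image("top")
cv2.imwrite("pics/s5.png",im[:,:,::-1])
x,y=(w2px("scene",[*TRAY[0],.02])[0]-[60,60]).astype(int); x2,y2=(w2px("top",[*TRAY[0],.02])[0]-[50,60]).astype(int)
k=3.5
cv2.imwrite("pics/p5.png",cv2.resize(np.hstack([im[y:y+120,x:x+120],t[y2:y2+120,x2:x2+100]])[:,:,::-1],None,fx=k,fy=k,interpolation=2))
```

```text
31.6
33.15
```

View pics/p5.png

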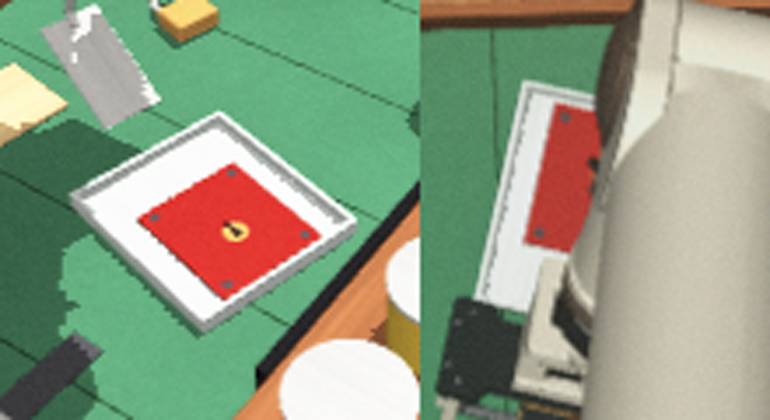

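The cover lies flat in the tray, away from the walls, and the blade is clear of it. Now I'll return the trowel to its board.

Run:
```python
from h import *
manip.servo_line(*tip(-.13,.09,15),vel=.12)
p,q=tip(-.13,.11,0); manip.servo_line(p,q,vel=.1)
B=lambda z:tpose([.4416,-.2084,z],rad(80.3))
manip.servo_line(*B(.12),vel=.12)
manip.servo_line(B(.03)[0],vel=.12); f0=np.array(manip.current_force())
for z in (.0185,.0168,.0162):
    manip.servo_line(B(z)[0],vel=.02); f=np.array(manip.current_force())-f0; print(z,f)
    if f[2]>2: break
effector.open_jaws(); manip.sleep(.2)
manip.servo_line(B(.14)[0],vel=.12)
q=manip.current_tool_pos(); manip.servo_line([q[0]-.02,-.5,.25],vel=.25); manip.sleep(.3)
print(manip.current_clock(),manip.current_finger_gap(),np.array(manip.current_force()))
t=viewer.get_image("top"); cv2.imwrite("pics/p6.png",cv2.resize(t[120:335,70:480,::-1],None,fx=1.95,fy=1.95,interpolation=2))
```

```text
0.0185 [-0.92371653 -0.68434177  0.36519012]
0.0168 [-0.86953209 -1.77123596  1.11073451]
0.0162 [-0.41042666 -1.08169107  2.98269408]
42.1583 0.09164639050988731 [-0.35042347 -0.61894116 -0.51253465]
```

View pics/p6.png

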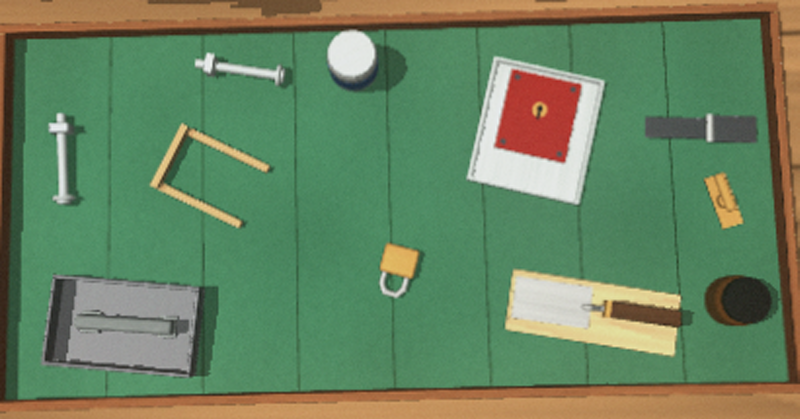

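The gate handle is in the bin, the cover lies flat in the tray at about (540,115), and the trowel is on its board at about (555,305). Nothing else has moved, so I'm handing in.

```bash
python3 -c "
from bench import manip
print(manip.hand_in())"
```

```text
the job is handed in; nothing more can be done
None
```

I handed the job in at about 42 s; the last picture showed the gate handle in the bin, the cover flat on the tray floor, the trowel back on its board and everything else in place, but the hand-in call returned no verdict.

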